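# Cover the hardware canisters, each with its own lid

### The arm

A 6-joint arm with a two-finger parallel gripper is mounted at the origin on a cart in front of the work surface, level with it; the furniture and walls round the work are solid. World frame = base frame: x ahead of the robot, y to its left, z up, the work surface at z = 0. Lengths are in m, angles in rad, forces in N, time in s.
With the tool pointing down it reaches from about 0.3 to 0.875 m from the base axis. Payload 4.2 kg.
Tool frame: the origin (TCP) lies midway between the tips of the shut fingers; the grasp point (between the pads) lies 19 mm behind it; z points along the fingers, y is the direction in which the jaws open and shut (so a half turn about z gives the same grasp; the last joint's range is limited). The gripper opens to 85 mm and grips with 20 to 120 N. Pads are 22 mm wide; open, the fingers measure 114 mm over their backs; the gripper's body (76 mm by 85 mm) begins 54 mm behind the grasp point. The pads swing forward as they close: fully open they stand 13 mm farther back than shut.
Start: joints at [-1.155, 0.32, 1.565, -0, 1.257, -0.02], TCP at [0.243, -0.521, 0.231] pointing down, gripper open.
Joint ranges: [-3.11, 3.11], [-0.84, 2.01], [0.21, 2.61], [-1.34, 4.49], [0.05, 2.63], [-2.56, 2.56]. Speed limits (rad/s): [2.57, 2.57, 3.14, 3.14, 3.14, 3.14].

### API

Orientations are given as a rotation vector (axis times angle).
In Python, from plant import monitor, optics, robot gives the robot as it stands. The module is installed in compiled form; this text tells all that it offers.
- The arm moves only by the tool jog_arm, never from a script. Its argument "series" is a list of rows, each an object with "grip": the finger opening in m, from 0 to 0.0854; "delta_pos": the shift along the world's x, y, z in m, a list of three; "turn": the turn, a rotation vector about the world's x, y, z in degrees, a list of three. In form: [{"grip": grip, "delta_pos": [dx, dy, dz], "turn": [wx, wy, wz]}, ...]. A call has 1 to 10 rows; each row shifts and turns the commanded pose from where the row before left it; what a row does not reach is not made up. A row lasts 1/8 s, in which the tool goes at most 62.5 mm and 10.7 degrees, less where a joint would pass 70% of its speed; a pose out of reach is approached as far as the arm can. A call is refused whole if a number of a shift passes 0.0625 or a number of a turn 10.7, either way. A call with a gripper value outside its range is refused whole. The fingers move at their own pace and stop on an object; "grip_force" is the grip in N (left out, the last holds). Time passes only in rows, so rows that do not move let the fingers close. It gives the time, the measured TCP pose, the force and the opening at its end, in the units of the state.
- monitor.state(): the state, without advancing time (a new reading comes with each control period).
- optics.grab_frame(name): name is "side" or "top" or "wrist"; returns the picture (400x640x3 uint8, blue, green, red); there is no depth.
- optics.camera_model(name): a dict with "fx", "fy", "cx", "cy" (pixels), "R" (3x3) and "t" (3): a world point X has camera coordinates R X + t; the wrist camera has in their place "T_tool_cam" (4x4, takes a point from camera to tool coordinates, whose origin is the TCP and whose axes are the flange's). Camera axes: x right, y down, z forward; pixel columns grow to the right and rows downward; lengths in m; the calibration is good to about 2 mm. A picture is of the moment at which its call begins: read the wrist's pose just before it. camera_model takes no time and is no camera call.
- robot.job_done(): hands the job in, once; it reports no verdict.
The state is a dict: "t": time; "joint_pos": joint angles; "qd": joint speeds; "tau": joint torques, N m; "ee_pos": TCP position; "tool_rot": TCP orientation; "contact_force": force on the tool from outside, world axes, zero at the start; "wrist_torque": the same for the moment, N m; "grip_width": opening from 0.0 (shut) to 1.0 (fully open).
Only numpy, scipy, OpenCV 4.12 (cv2) and the standard library are available. Lean on these libraries where they do the work, as an engineer would, in place of code of your own. Each camera call takes 0.05 s, during which the arm holds its last target. There are 200 camera calls.

### The job

We are closing up: put the lids back on the four open aluminium canisters of rivets, eyelets, snaps and D-rings, each canister with the one wooden lid that fits it, so that every lid sits flat on its rim with its plug fully home. Leave the canisters standing where they are, and leave the wax tin and the loupe alone.

Things in the scene. Friction and masses are not known exactly. Their poses are not given: they have to be found in the camera images.
- canister_xs: the smallest of four open round aluminium canisters, loose, standing upright, with brass rivet caps inside filling it to about half height: 55 mm high, 40 mm inside diameter at the mouth, 45 mm outside (48 mm over the rim bead). Origin: centre of its underside, z up along its axis; the rim is at z = 55 mm. Turning about z does not matter.
- canister_s: the second smallest of four open round aluminium canisters, loose, standing upright, with steel eyelets inside filling it to about half height: 65 mm high, 54 mm inside diameter at the mouth, 59 mm outside (62 mm over the rim bead). Origin: centre of its underside, z up along its axis; the rim is at z = 65 mm. Turning about z does not matter.
- canister_m: the second largest of four open round aluminium canisters, loose, standing upright, with copper snap parts inside filling it to about half height: 75 mm high, 68 mm inside diameter at the mouth, 73 mm outside (76 mm over the rim bead). Origin: centre of its underside, z up along its axis; the rim is at z = 75 mm. Turning about z does not matter.
- canister_l: the largest of four open round aluminium canisters, loose, standing upright, with steel D-rings inside filling it to about half height: 85 mm high, 82 mm inside diameter at the mouth, 87 mm outside (90 mm over the rim bead). Origin: centre of its underside, z up along its axis; the rim is at z = 85 mm. Turning about z does not matter.
- lid_xs: smallest of four loose beech lids, right way up on the table; fits canister_xs. Plug z 0 to 10 mm, tapering from 34 mm across under the disc (3 mm play) to 23 at its foot; disc 48 mm across, z 10 to 18; round black knob, z 18 to 44, 15 to 20 mm across: grip it from above, any yaw. Origin: centre of the plug's foot, z up. Home, the disc lies on the rim: origin 45 mm above the canister's origin.
- lid_s: second smallest of four loose beech lids, right way up on the table; fits canister_s. Plug z 0 to 10 mm, tapering from 48 mm across under the disc (3 mm play) to 37 at its foot; disc 62 mm across, z 10 to 18; round black knob, z 18 to 44, 15 to 20 mm across: grip it from above, any yaw. Origin: centre of the plug's foot, z up. Home, the disc lies on the rim: origin 55 mm above the canister's origin.
- lid_m: second largest of four loose beech lids, right way up on the table; fits canister_m. Plug z 0 to 10 mm, tapering from 62 mm across under the disc (3 mm play) to 51 at its foot; disc 76 mm across, z 10 to 18; round black knob, z 18 to 44, 15 to 20 mm across: grip it from above, any yaw. Origin: centre of the plug's foot, z up. Home, the disc lies on the rim: origin 65 mm above the canister's origin.
- lid_l: largest of four loose beech lids, right way up on the table; fits canister_l. Plug z 0 to 10 mm, tapering from 76 mm across under the disc (3 mm play) to 65 at its foot; disc 90 mm across, z 10 to 18; round black knob, z 18 to 44, 15 to 20 mm across: grip it from above, any yaw. Origin: centre of the plug's foot, z up. Home, the disc lies on the rim: origin 75 mm above the canister's origin.
- wax_tin: bystander, not a lid: a closed round yellow tin, 62 mm across, 25 mm high, loose. Origin: centre of its underside, z up. Beyond it stands a fixed hand press, 0.42 m tall (x from 0.67, y -0.08 to 0.02 m): keep the arm clear of it.
- loupe: bystander: a small black eyeglass loupe, 34 mm across, 27 mm high, loose. Origin: centre of its underside, z up. Beside it stands a fixed bench vice, 0.15 m tall (x 0.36 to 0.55, y 0.19 to 0.31 m).
There are look-alikes about, which are no part of the job. What is shaped like the lid_xs but pink is not meant.

How it is judged:
At the end, for the whole second after the job is handed in: Each lid is seated on the canister of its own size: within 6 mm of its axis, within 3 mm of fully down, flat on the rim (0.06 rad to the canister, 0.08 rad to level); every canister stands upright on the table (0.05 rad) within 30 mm of where it stood; all at rest (horizontal distance between lid_xs and canister_xs below 0.006 m and z of lid_xs in the frame of canister_xs between 0.042 and 0.048 m and angle between the z axis of lid_xs and the z axis of canister_xs, either way round below 0.06 rad and angle between each of lid_xs, lid_s, lid_m, lid_l's own z axis and vertical below 0.08 rad and angle between each of canister_xs, canister_s, canister_m, canister_l's own z axis and vertical below 0.05 rad and height (world z) of each of canister_xs, canister_s, canister_m, canister_l below 0.005 m and distance of each of canister_xs, canister_s, canister_m, canister_l from where it was at the start of the episode below 0.03 m and linear speed of each of lid_xs, canister_xs, lid_s, canister_s, lid_m, canister_m, lid_l, canister_l below 0.02 m/s and horizontal distance between lid_s and canister_s below 0.006 m and z of lid_s in the frame of canister_s between 0.052 and 0.058 m and angle between the z axis of lid_s and the z axis of canister_s, either way round below 0.06 rad and horizontal distance between lid_m and canister_m below 0.006 m and z of lid_m in the frame of canister_m between 0.062 and 0.068 m and angle between the z axis of lid_m and the z axis of canister_m, either way round below 0.06 rad and horizontal distance between lid_l and canister_l below 0.006 m and z of lid_l in the frame of canister_l between 0.072 and 0.078 m and angle between the z axis of lid_l and the z axis of canister_l, either way round below 0.06 rad); the robot touches nothing.
It fails at once if the wax tin is disturbed (moved more than 20 mm) (distance of wax_tin from where it was at the start of the episode above 0.02 m).
It fails at once if the loupe is disturbed (moved more than 20 mm) (distance of loupe from where it was at the start of the episode above 0.02 m).
It fails at once if a canister is tipped over or carried off (tilted past 0.35 rad, or moved more than 50 mm) (angle between any of canister_xs, canister_s, canister_m, canister_l's own z axis and vertical above 0.35 rad or distance of any of canister_xs, canister_s, canister_m, canister_l from where it was at the start of the episode above 0.05 m).
It also fails if it takes over 112 s, if anything falls off the work surface, if the arm or the gripper's body presses on something with over 40 N, if the wrist force passes 120 N, or if a joint passes its speed limit or range.

## Working session

There is one attempt and no reset: what is moved stays moved. The work goes in short steps, Python scripts to look and compute and a tool call to move; the robot and the scene stay as the last step left them, time stands still between calls to the robot, and variables do not carry over. Pictures are saved under pics/ and viewed, about 12 in all and at most 16, crops included, and the job is handed in when it is done.

Besides the shell and the picture viewer there is one more tool, called by a JSON object that holds its "fn" and its "kwargs", one argument or row to a line. jog_arm: Moves the arm, as the interface text tells. Its arguments: {"type":"object","properties":{"series":{"type":"array","items":{"type":"object","properties":{"grip":{"type":"number"},"delta_pos":{"type":"array","items":{"type":"number"}},"turn":{"type":"array","items":{"type":"number"}}}}},"grip_force":{"type":"number"}},"required":["series"]}

```bash
mkdir -p pics
cat > h.py <<'E'
import numpy as np, cv2
from plant import monitor, optics, robot
from scipy.spatial.transform import Rotation as Ro
def grab(n,f):
    s=monitor.state(); im=optics.grab_frame(n); cv2.imwrite('pics/'+f,im); return s,im
def cam(n,s=None):
    m=optics.camera_model(n); K=np.array([[m['fx'],0,m['cx']],[0,m['fy'],m['cy']],[0,0,1]])
    if 'R' in m: R=np.array(m['R']);t=np.array(m['t'])
    else:
        T=np.array(m['T_tool_cam']); W=np.eye(4); W[:3,:3]=Ro.from_rotvec(s['tool_rot']).as_matrix(); W[:3,3]=s['ee_pos']
        C=np.linalg.inv(W@T); R=C[:3,:3]; t=C[:3,3]
    return K,R,t
def onplane(c,u,v,z):
    K,R,t=c; d=R.T@np.linalg.inv(K)@[u,v,1]; o=-R.T@t
    return o+d*(z-o[2])/d[2]
def proj(c,X):
    K,R,t=c; p=K@(R@np.array(X)+t); return p[:2]/p[2]
E
python3 - <<'E'
from h import *
for n in('top','side'):
    s,im=grab(n,n+'0.png'); c=cam(n); print(n,-c[1].T@c[2],c[0][0,0]); print(c[1])
print(monitor.state())
print(optics.camera_model('wrist'))
E
```

```text
top [ 0.44790303 -0.07548668  1.09738826] 389.22085744090845
[[ 0.00421346 -0.99998856 -0.00226604]
 [-0.9950904  -0.00396873 -0.09889056]
 [ 0.09888043  0.00267159 -0.99509574]]
side [0.40243626 0.96478774 0.48362567] 460.7310790919651
[[-0.98803081 -0.15203544 -0.0260836 ]
 [-0.03601669  0.39178736 -0.91935056]
 [ 0.14999309 -0.90740723 -0.3925738 ]]
{'t': 0.1, 'joint_pos': array([-1.15502765e+00,  3.20234431e-01,  1.56552454e+00,  8.19424802e-06,
        1.25738126e+00, -2.00055512e-02]), 'qd': array([ 0.00038849, -0.00089493, -0.0020211 , -0.00069228, -0.00040317,
        0.0014508 ]), 'tau': array([ 3.11257036e-04, -4.16406691e+01, -2.34704304e+01, -4.69856627e-05,
        4.85723824e-03,  6.33478283e-07]), 'ee_pos': array([ 0.24255114, -0.52089207,  0.23057522]), 'tool_rot': array([-3.06583181e+00, -6.78776986e-01,  4.65677224e-04]), 'contact_force': array([ 0.55036157, -0.15035654, -0.47482463]), 'wrist_torque': array([ 0.02696079, -0.04012924, -0.00940305]), 'grip_width': 0.9984559191222984}
{'fx': 304.8334028576193, 'fy': 304.8334028576193, 'cx': 316.78647928518876, 'cy': 196.1042498968869, 'T_tool_cam': array([[ 1.22571106e-03, -9.54766613e-01, -2.97353684e-01,
         7.64493876e-02],
       [ 9.99999142e-01,  1.03266035e-03,  8.06313829e-04,
         6.93702145e-04],
       [-4.62776163e-04, -2.97354417e-01,  9.54767059e-01,
        -1.42331426e-01],
       [ 0.00000000e+00,  0.00000000e+00,  0.00000000e+00,
         1.00000000e+00]])}
```

View pics/top0.png

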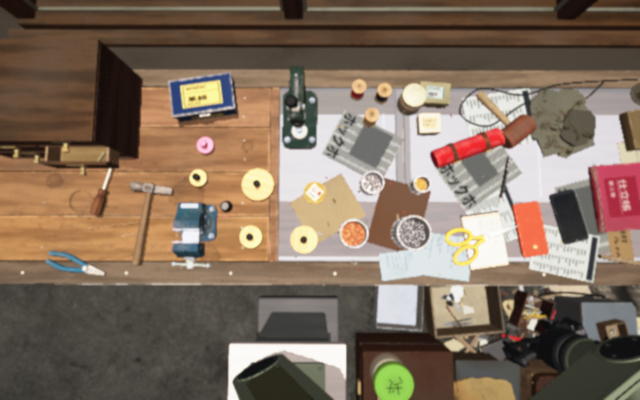

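View pics/side0.png

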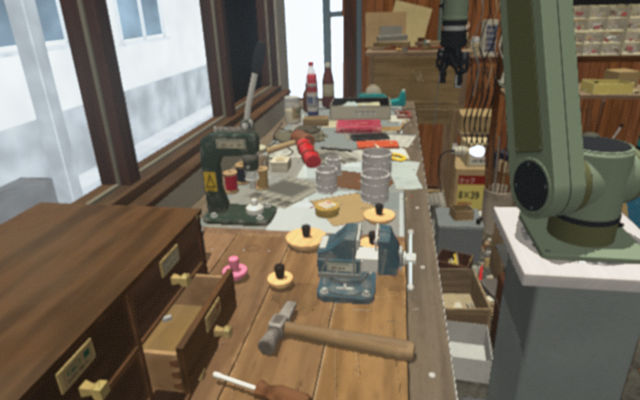

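Run:
```python
from h import *
im=cv2.imread('pics/top0.png'); c=cam('top')
hsv=cv2.cvtColor(im,cv2.COLOR_BGR2HSV)
m=cv2.inRange(hsv,(15,60,150),(32,200,255)); m[:,:170]=0;m[:,330:]=0;m[:130]=0;m[255:]=0
m=cv2.morphologyEx(m,cv2.MORPH_OPEN,np.ones((3,3)))
for k in cv2.findContours(m,cv2.RETR_EXTERNAL,cv2.CHAIN_APPROX_NONE)[0]:
    if cv2.contourArea(k)<80: continue
    (u,v),(a,b),_=cv2.fitEllipse(k); p=onplane(c,u,v,.014); print('lid',round(u,1),round(v,1),p.round(4)[:2],'diam',(np.array([a,b])/389*1.09*1000).round(0))
# rims by hand pixels -> refine by Hough in upscaled crops
g=cv2.cvtColor(im,cv2.COLOR_BGR2GRAY)
for n,u0,v0,z,D in(('xs',420,184,.055,.048),('s',372,183,.065,.062),('m',353,232,.075,.076),('l',412,232,.085,.09)):
    w=30;cr=cv2.resize(g[v0-w:v0+w,u0-w:u0+w],None,fx=6,fy=6,interpolation=cv2.INTER_CUBIC)
    r=D/2*389/(1.097-z)*6
    h=cv2.HoughCircles(cr,cv2.HOUGH_GRADIENT,1,40,param1=80,param2=12,minRadius=int(r*.85),maxRadius=int(r*1.1))
    for x in h[0][:2]: 
        u=u0-w+(x[0]+.5)/6-.5;v=v0-w+(x[1]+.5)/6-.5; print(n,u,v,x[2]/r,onplane(c,u,v,z).round(4)[:2])
print('wax',onplane(c,315,192,.025),'loupe',onplane(c,226,206,.027))
cv2.imwrite('pics/c1.png',cv2.resize(im[130:265,170:440],None,fx=2.96,fy=2.96,interpolation=cv2.INTER_CUBIC))
```

```text
lid 247.5 230.3 [0.457  0.1125] diam [ 98. 143.]
lid 311.4 216.4 [ 0.4962 -0.0647] diam [111. 183.]
lid 197.4 177.2 [0.6049 0.2566] diam [47. 51.]
lid 257.1 184.0 [0.5865 0.0882] diam [94. 95.]
xs 421.66666 184.5 0.85196376 [ 0.5816 -0.362 ]
xs 438.5 154.16667 0.935672 [ 0.6648 -0.4096]
s 371.5 182.66667 0.90571356 [ 0.5847 -0.2253]
m 353.33334 233.5 0.8792068 [ 0.4492 -0.175 ]
l 414.0 232.5 0.86332667 [ 0.4525 -0.331 ]
wax [ 0.56331686 -0.07435077  0.025     ] loupe [0.52330197 0.17089965 0.027     ]
```

View pics/c1.png

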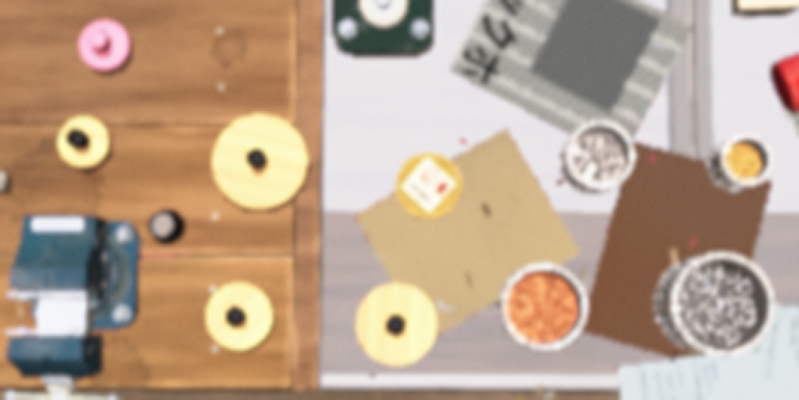

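Candidates in the top view are: xs lid (198,178), pink look-alike (205,145) which I reject, s lid (250,237), l lid (257,184), m lid (304,239), and the wax tin with a label (315,192) which isn't a lid. The canisters are xs (421,184), s (372,183), m (353,233) and l (413,232). The crop confirms these choices.

I'll go over the canisters first for a wrist look.

{"fn": "jog_arm", "kwargs": {
  "series": [
    {"grip": 0.05,"delta_pos": [0.04,0.037,0.02],"turn": [0,0,-4]},
    {"grip": 0.05,"delta_pos": [0.04,0.037,0.02],"turn": [0,0,-4]},
    {"grip": 0.05,"delta_pos": [0.04,0.037,0.02],"turn": [0,0,-4]},
    {"grip": 0.05,"delta_pos": [0.04,0.037,0.02],"turn": [0,0,-4]},
    {"grip": 0.05,"delta_pos": [0.04,0.037,0.02],"turn": [0,0,-4]},
    {"grip": 0.05,"delta_pos": [0.04,0.037,0.02],"turn": [0,0,-4]},
    {"grip": 0.05,"delta_pos": [0.04,0.037,0.0],"turn": [0,0,-1]},
    {"grip": 0.05,"delta_pos": [0,0,0],"turn": [0,0,0]},
    {"grip": 0.05,"delta_pos": [0,0,0],"turn": [0,0,0]}
  ]
}}

```text
t: 1.23
ee_pos: [0.5223, -0.2623, 0.3507]
tool_rot: [-3.142, 0.0, 0.003]
contact_force: [-0.1, -0.2, 0.8]
grip_width: 0.585
```

Run:
```python
from h import *
s,im=grab('wrist','w1.png'); print(s['ee_pos'],s['tool_rot'],s['joint_pos'])
c=cam('wrist',s)
for X in((.582,-.362,.055),(.585,-.225,.065),(.449,-.175,.075),(.4525,-.331,.085)): print(proj(c,X))
```

```text
[ 0.52230422 -0.26231676  0.35067861] [-3.14154118e+00  4.05929212e-06  2.75740457e-03] [-4.84685620e-01  2.89401879e-01  1.31335334e+00 -7.73794289e-04
  1.54041412e+00  1.08613741e+00]
[388.21774877 113.75200712]
[288.81097377 111.6335246 ]
[256.30265196 208.73952821]
[364.6279656  208.92765658]
```

View pics/w1.png

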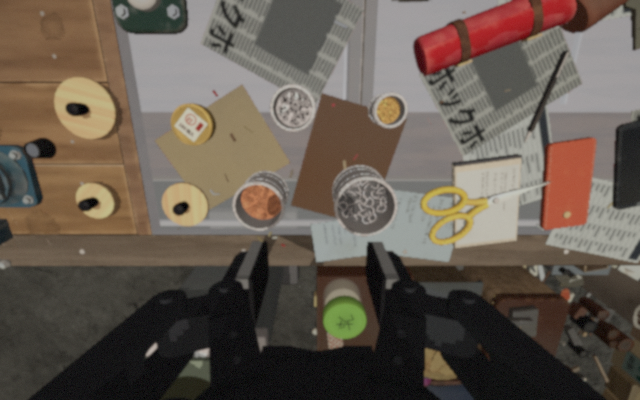

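Wrist view: canisters xs (389,110), s (293,107), m (260,204) and l (365,204). Lids m (184,204), s (96,201) and l (86,108).

```bash
cat >> h.py <<'E'
def rim(im,c,X,z,D,w=45,k=6,f=.04):
    """circle near predicted world point X: outer bead / inner mouth candidates"""
    u0,v0=np.round(proj(c,[X[0],X[1],z])).astype(int)
    g=cv2.cvtColor(im,cv2.COLOR_BGR2GRAY); g=cv2.copyMakeBorder(g,100,100,100,100,cv2.BORDER_REPLICATE)
    cr=cv2.resize(g[v0-w+100:v0+w+100,u0-w+100:u0+w+100],None,fx=k,fy=k,interpolation=cv2.INTER_CUBIC)
    dep=(c[1]@np.array([X[0],X[1],z])+c[2])[2]; r=D/2*c[0][0,0]/dep*k
    h=cv2.HoughCircles(cr,cv2.HOUGH_GRADIENT,1,5,param1=80,param2=8,minRadius=int(r*(1-f)),maxRadius=int(r*(1+f)))
    out=[]
    if h is not None:
        for x in h[0][:2]:
            u=u0-w+(x[0]+.5)/k-.5;v=v0-w+(x[1]+.5)/k-.5; out.append((round(u,1),round(v,1),round(x[2]/r,2),onplane(c,u,v,z).round(4)[:2]))
    return out
E
python3 - <<'E'
from h import *
im=cv2.imread('pics/w1.png'); s=monitor.state(); c=cam('wrist',s)
top=cv2.imread('pics/top0.png'); ct=cam('top')
for n,X,z,D in(('xs',(.582,-.362),.055,.048),('s',(.585,-.225),.065,.062),('m',(.449,-.175),.075,.076),('l',(.4525,-.331),.085,.09)):
    for N,i,cc in(('W',im,c),('T',top,ct)):
        print(n,N,'outer',rim(i,cc,X,z,D),'inner',rim(i,cc,X,z,D-.008))
for n,X,D in(('s',(.44,.106),.062),('m',(.43,-.042),.076),('l',(.586,.088),.09),('xs',(.605,.257),.048)):
    for N,i,cc in(('W',im,c),('T',top,ct)):
        if n=='xs' and N=='W': continue
        print('lid',n,N,rim(i,cc,X,.018,D))
E
```

```text
xs W outer [(np.float64(387.0), np.float64(108.5), np.float64(0.98), array([ 0.5887, -0.3605])), (np.float64(386.2), np.float64(109.0), np.float64(1.03), array([ 0.588 , -0.3594]))] inner [(np.float64(389.7), np.float64(109.5), np.float64(1.0), array([ 0.5874, -0.3643])), (np.float64(390.7), np.float64(109.5), np.float64(0.95), array([ 0.5874, -0.3657]))]
xs T outer [(np.float64(414.2), np.float64(225.7), np.float64(0.99), array([ 0.4708, -0.3394])), (np.float64(419.0), np.float64(187.0), np.float64(1.02), array([ 0.5748, -0.3546]))] inner [(np.float64(419.0), np.float64(185.5), np.float64(1.02), array([ 0.5788, -0.3547])), (np.float64(421.3), np.float64(184.2), np.float64(1.02), array([ 0.5825, -0.3611]))]
s W outer [] inner [(np.float64(292.5), np.float64(106.8), np.float64(0.97), array([ 0.5911, -0.2307]))]
s T outer [(np.float64(370.8), np.float64(183.5), np.float64(1.01), array([ 0.5825, -0.2235])), (np.float64(372.5), np.float64(181.7), np.float64(1.01), array([ 0.5874, -0.228 ]))] inner [(np.float64(372.0), np.float64(182.0), np.float64(0.98), array([ 0.5865, -0.2267])), (np.f
[... 1614 characters left out ...]
(np.float64(188.3), np.float64(223.8), np.float64(1.0), array([ 0.4015, -0.0476]))]
lid m T [(np.float64(301.2), np.float64(274.2), np.float64(1.02), array([ 0.3382, -0.0375]))]
lid l W [(np.float64(72.7), np.float64(132.7), np.float64(0.99), array([0.5522, 0.1108])), (np.float64(72.7), np.float64(131.7), np.float64(0.96), array([0.5537, 0.1104]))]
lid l T [(np.float64(257.0), np.float64(183.8), np.float64(1.01), array([0.5864, 0.0879])), (np.float64(257.5), np.float64(184.7), np.float64(0.97), array([0.584 , 0.0865]))]
lid xs T [(np.float64(197.7), np.float64(177.3), np.float64(1.02), array([0.6041, 0.2545])), (np.float64(204.5), np.float64(144.7), np.float64(1.0), array([0.6973, 0.2384]))]
```

{"fn": "jog_arm", "kwargs": {
  "series": [
    {"grip": 0.05,"delta_pos": [-0.0155,0.0365,-0.0335],"turn": [0,0,0]},
    {"grip": 0.05,"delta_pos": [-0.0155,0.0365,-0.0335],"turn": [0,0,0]},
    {"grip": 0.05,"delta_pos": [-0.0155,0.0365,-0.0335],"turn": [0,0,0]},
    {"grip": 0.05,"delta_pos": [-0.0155,0.0365,-0.0335],"turn": [0,0,0]},
    {"grip": 0.05,"delta_pos": [-0.0155,0.0365,-0.0335],"turn": [0,0,0]},
    {"grip": 0.05,"delta_pos": [-0.0155,0.0365,-0.0335],"turn": [0,0,0]},
    {"grip": 0.05,"delta_pos": [0,0,0],"turn": [0,0,0]},
    {"grip": 0.05,"delta_pos": [0,0,0],"turn": [0,0,0]}
  ]
}}

```text
t: 2.28
ee_pos: [0.4304, -0.0444, 0.1511]
tool_rot: [3.141, -0.003, 0.003]
contact_force: [0.1, 0.4, 0.8]
grip_width: 0.586
```

```bash
cat >> h.py <<'E'
def knob(im,c,X,w=60,thr=60,top=.044):
    """black knob: contour of dark pixels nearest the prediction; centroid on mid-height"""
    u0,v0=proj(c,[X[0],X[1],.031]); g=im.max(axis=2); m=(g<thr).astype(np.uint8)
    best=None
    for k in cv2.findContours(m,cv2.RETR_EXTERNAL,cv2.CHAIN_APPROX_NONE)[0]:
        if cv2.contourArea(k)<20: continue
        M=cv2.moments(k);u=M['m10']/M['m00'];v=M['m01']/M['m00'];d=np.hypot(u-u0,v-v0)
        if best is None or d<best[0]: best=(d,u,v,cv2.contourArea(k))
    d,u,v,a=best; return round(u,1),round(v,1),a,onplane(c,u,v,.031).round(4)[:2]
def disc(im,c,X,z,D,lo=(13,60,120),hi=(32,200,255)):
    """lid disc: beech-colour mask near prediction, ellipse on convex hull"""
    u0,v0=proj(c,[X[0],X[1],z]); m=cv2.inRange(cv2.cvtColor(im,cv2.COLOR_BGR2HSV),lo,hi)
    dep=(c[1]@np.array([X[0],X[1],z])+c[2])[2]; r=D/2*c[0][0,0]/dep
    k=np.zeros_like(m); cv2.circle(k,(int(u0),int(v0)),int(r*1.5),255,-1); m&=k
    m=cv2.morphologyEx(m,cv2.MORPH_OPEN,np.ones((3,3)))
    q=max(cv2.findContours(m,cv2.RETR_EXTERNAL,cv2.CHAIN_APPROX_NONE)[0],key=cv2.contourArea)
    (u,v),ax,_=cv2.fitEllipse(cv2.convexHull(q)); return round(u,1),round(v,1),(np.array(ax)/2/r).round(2),onplane(c,u,v,z).round(4)[:2]
E
python3 - <<'E'
from h import *
s,im=grab('wrist','w2.png'); print(s['ee_pos'])
c=cam('wrist',s); X=(.43,-.042)
print(knob(im,c,X)); print(disc(im,c,X,.018,.076)); print(rim(im,c,X,.018,.076,w=80,k=3))
E
```

```text
[ 0.43041607 -0.04436713  0.15106906]
(316.0, 187.3, 290.0, array([ 0.4339, -0.0444]))
(321.5, 173.9, array([1.06, 1.17]), array([ 0.4432, -0.0495]))
[(np.float64(315.8), np.float64(181.8), np.float64(0.99), array([ 0.4356, -0.0442])), (np.float64(316.2), np.float64(183.5), np.float64(1.02), array([ 0.434 , -0.0445]))]
```

View pics/w2.png

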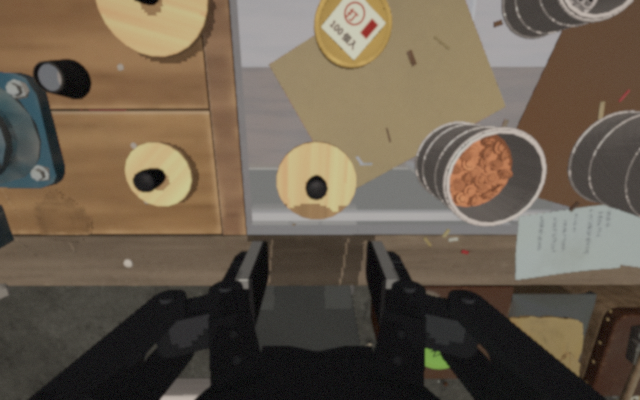

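The lid m knob (316,187) is at (0.434, -0.044), and the disc agrees. Going down and gripping.

{"fn": "jog_arm", "kwargs": {
  "series": [
    {"grip": 0.05,"delta_pos": [0.004,0,-0.04],"turn": [0,0,0]},
    {"grip": 0.05,"delta_pos": [0,0,-0.04],"turn": [0,0,0]},
    {"grip": 0.05,"delta_pos": [0,0,-0.03],"turn": [0,0,0]},
    {"grip": 0.05,"delta_pos": [0,0,-0.019],"turn": [0,0,0]},
    {"grip": 0.05,"delta_pos": [0,0,0],"turn": [0,0,0]},
    {"grip": 0.01,"delta_pos": [0,0,0],"turn": [0,0,0]},
    {"grip": 0.01,"delta_pos": [0,0,0],"turn": [0,0,0]},
    {"grip": 0.01,"delta_pos": [0,0,0],"turn": [0,0,0]},
    {"grip": 0.01,"delta_pos": [0,0,0],"turn": [0,0,0]}
  ],
  "grip_force": 40
}}

```text
t: 3.45
ee_pos: [0.4349, -0.0438, 0.0226]
tool_rot: [3.14, -0.0, 0.005]
contact_force: [0.1, -2.6, 6.0]
grip_width: 0.211
```

{"fn": "jog_arm", "kwargs": {
  "series": [
    {"grip": 0.01,"delta_pos": [0,0,0.03],"turn": [0,0,0]},
    {"grip": 0.01,"delta_pos": [0,0,0.055],"turn": [0,0,0]},
    {"grip": 0.01,"delta_pos": [0,0,0.055],"turn": [0,0,0]},
    {"grip": 0.01,"delta_pos": [0.005,-0.033,0.02],"turn": [0,0,0]},
    {"grip": 0.01,"delta_pos": [0.005,-0.033,0],"turn": [0,0,0]},
    {"grip": 0.01,"delta_pos": [0.004,-0.033,0],"turn": [0,0,0]},
    {"grip": 0.01,"delta_pos": [0.003,-0.033,0],"turn": [0,0,0]},
    {"grip": 0.01,"delta_pos": [0,0,0],"turn": [0,0,0]},
    {"grip": 0.01,"delta_pos": [0,0,0],"turn": [0,0,0]}
  ]
}}

```text
t: 4.58
ee_pos: [0.4503, -0.1747, 0.1813]
tool_rot: [-3.141, 0.001, 0.001]
contact_force: [-0.1, -0.8, -1.6]
grip_width: 0.203
```

Run:
```python
from h import *
s,im=grab('wrist','w3.png'); print(s['ee_pos'],s['grip_width'])
c=cam('wrist',s); e=s['ee_pos']
print('lid',rim(im,c,e,e[2]-.004,.076,w=100,k=3)); print('can',rim(im,c,(.452,-.176),.075,.068,w=100,k=3),rim(im,c,(.452,-.176),.075,.076,w=100,k=3))
```

```text
[ 0.45031109 -0.17474074  0.18129097] 0.2028432982111504
lid [(np.float64(316.2), np.float64(252.5), np.float64(0.99), array([ 0.45 , -0.175])), (np.float64(316.5), np.float64(255.5), np.float64(1.03), array([ 0.4482, -0.1752]))]
can [(np.float64(318.8), np.float64(193.5), np.float64(0.99), array([ 0.4519, -0.177 ])), (np.float64(318.5), np.float64(195.2), np.float64(1.03), array([ 0.4504, -0.1768]))] [(np.float64(320.5), np.float64(198.2), np.float64(0.99), array([ 0.4477, -0.1785])), (np.float64(316.8), np.float64(197.2), np.float64(0.98), array([ 0.4486, -0.1753]))]
```

View pics/w3.png

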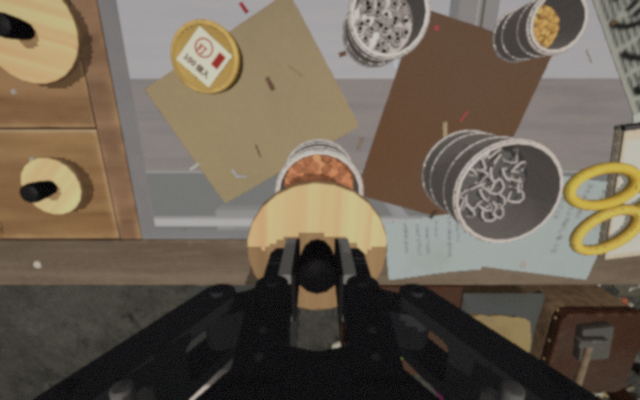

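Lid m is centred in the gripper. Canister m's rim (centre 319,195) lies at about (0.452, -0.177). Lowering.

{"fn": "jog_arm", "kwargs": {
  "series": [
    {"grip": 0.01,"delta_pos": [0.0015,-0.002,-0.04],"turn": [0,0,0]},
    {"grip": 0.01,"delta_pos": [0,0,-0.03],"turn": [0,0,0]},
    {"grip": 0.01,"delta_pos": [0,0,-0.01],"turn": [0,0,0]},
    {"grip": 0.01,"delta_pos": [0,0,-0.006],"turn": [0,0,0]},
    {"grip": 0.01,"delta_pos": [0,0,-0.004],"turn": [0,0,0]},
    {"grip": 0.01,"delta_pos": [0,0,-0.002],"turn": [0,0,0]},
    {"grip": 0.01,"delta_pos": [0,0,0],"turn": [0,0,0]},
    {"grip": 0.01,"delta_pos": [0,0,0],"turn": [0,0,0]}
  ]
}}

```text
t: 5.62
ee_pos: [0.4524, -0.1774, 0.0897]
tool_rot: [3.141, -0.001, 0.001]
contact_force: [-0.4, 0.2, -0.6]
grip_width: 0.207
```

{"fn": "jog_arm", "kwargs": {
  "series": [
    {"grip": 0.01,"delta_pos": [0,0,-0.0015],"turn": [0,0,0]},
    {"grip": 0.01,"delta_pos": [0,0,-0.001],"turn": [0,0,0]},
    {"grip": 0.01,"delta_pos": [0,0,0],"turn": [0,0,0]},
    {"grip": 0.04,"delta_pos": [0,0,0],"turn": [0,0,0]},
    {"grip": 0.05,"delta_pos": [0,0,0],"turn": [0,0,0]},
    {"grip": 0.05,"delta_pos": [0,0,0],"turn": [0,0,0]},
    {"grip": 0.05,"delta_pos": [0,0,0.03],"turn": [0,0,0]},
    {"grip": 0.05,"delta_pos": [0,0,0.05],"turn": [0,0,0]},
    {"grip": 0.05,"delta_pos": [0,0,0.05],"turn": [0,0,0]},
    {"grip": 0.05,"delta_pos": [0,0,0],"turn": [0,0,0]}
  ]
}}

```text
t: 6.88
ee_pos: [0.4545, -0.1782, 0.2207]
tool_rot: [3.138, -0.001, 0.013]
contact_force: [-0.4, 0.5, -0.6]
grip_width: 0.584
```

Run:
```python
from h import *
s,im=grab('wrist','w4.png'); print(s['ee_pos'],s['grip_width'])
c=cam('wrist',s)
print('lid',rim(im,c,(.452,-.177),.083,.076,w=100,k=3))
```

```text
[ 0.45448524 -0.1781958   0.22072792] 0.5842225737712179
lid [(np.float64(315.5), np.float64(189.2), np.float64(0.99), array([ 0.4521, -0.1781])), (np.float64(314.8), np.float64(187.5), np.float64(0.96), array([ 0.4538, -0.1775]))]
```

View pics/w4.png

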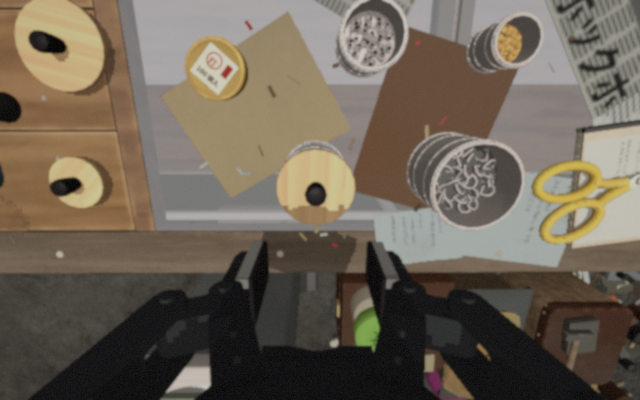

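Lid m is seated and level; its disc and knob are centred at (316,189), which is (0.452, -0.178). Next is lid s.

{"fn": "jog_arm", "kwargs": {
  "series": [
    {"grip": 0.05,"delta_pos": [-0.002,0.047,0],"turn": [0,0,0]},
    {"grip": 0.05,"delta_pos": [-0.003,0.047,0],"turn": [0,0,0]},
    {"grip": 0.05,"delta_pos": [-0.002,0.047,-0.01],"turn": [0,0,0]},
    {"grip": 0.05,"delta_pos": [-0.003,0.047,-0.02],"turn": [0,0,0]},
    {"grip": 0.05,"delta_pos": [-0.002,0.047,-0.02],"turn": [0,0,0]},
    {"grip": 0.05,"delta_pos": [-0.003,0.047,-0.02],"turn": [0,0,0]},
    {"grip": 0.05,"delta_pos": [0,0,0],"turn": [0,0,0]},
    {"grip": 0.05,"delta_pos": [0,0,0],"turn": [0,0,0]}
  ]
}}

```text
t: 7.92
ee_pos: [0.4366, 0.1044, 0.1459]
tool_rot: [3.141, 0.0, -0.003]
contact_force: [1.1, -0.2, 0.1]
grip_width: 0.585
```

Run:
```python
from h import *
s,im=grab('wrist','w5.png'); print(s['ee_pos'])
c=cam('wrist',s); X=(.44,.105)
print(knob(im,c,X)); print(rim(im,c,X,.018,.062,w=80,k=3))
```

```text
[0.43662037 0.10436392 0.14592162]
(318.0, 187.5, 296.5, array([0.4409, 0.1026]))
[(np.float64(317.8), np.float64(180.2), np.float64(0.98), array([0.4442, 0.1027])), (np.float64(317.8), np.float64(182.2), np.float64(0.99), array([0.4423, 0.1027]))]
```

{"fn": "jog_arm", "kwargs": {
  "series": [
    {"grip": 0.05,"delta_pos": [0.005,-0.0015,-0.04],"turn": [0,0,0]},
    {"grip": 0.05,"delta_pos": [0,0,-0.04],"turn": [0,0,0]},
    {"grip": 0.05,"delta_pos": [0,0,-0.03],"turn": [0,0,0]},
    {"grip": 0.05,"delta_pos": [0,0,-0.014],"turn": [0,0,0]},
    {"grip": 0.05,"delta_pos": [0,0,0],"turn": [0,0,0]},
    {"grip": 0.01,"delta_pos": [0,0,0],"turn": [0,0,0]},
    {"grip": 0.01,"delta_pos": [0,0,0],"turn": [0,0,0]},
    {"grip": 0.01,"delta_pos": [0,0,0],"turn": [0,0,0]},
    {"grip": 0.01,"delta_pos": [0,0,0],"turn": [0,0,0]}
  ]
}}

```text
t: 9.1
ee_pos: [0.4431, 0.1032, 0.0238]
tool_rot: [3.142, -0.0, 0.004]
contact_force: [-0.3, -2.0, 6.7]
grip_width: 0.206
```

{"fn": "jog_arm", "kwargs": {
  "series": [
    {"grip": 0.01,"delta_pos": [0,0,0.05],"turn": [0,0,0]},
    {"grip": 0.01,"delta_pos": [0,0,0.06],"turn": [0,0,0]},
    {"grip": 0.01,"delta_pos": [0,-0.02,0.045],"turn": [0,0,0]},
    {"grip": 0.01,"delta_pos": [0,-0.055,0],"turn": [0,0,0]},
    {"grip": 0.01,"delta_pos": [0,-0.055,0],"turn": [0,0,0]},
    {"grip": 0.01,"delta_pos": [0,-0.055,0],"turn": [0,0,0]},
    {"grip": 0.01,"delta_pos": [0.03,-0.05,0],"turn": [0,0,0]},
    {"grip": 0.01,"delta_pos": [0.03,-0.05,0],"turn": [0,0,0]},
    {"grip": 0.01,"delta_pos": [0.032,-0.046,0],"turn": [0,0,0]},
    {"grip": 0.01,"delta_pos": [0,0,0],"turn": [0,0,0]}
  ]
}}

```text
t: 10.35
ee_pos: [0.5358, -0.2307, 0.177]
tool_rot: [3.141, -0.006, 0.001]
contact_force: [-0.2, -0.3, -0.9]
grip_width: 0.203
```

Run:
```python
from h import *
s,im=grab('wrist','w6.png'); print(s['ee_pos'],s['qd'].round(3),s['grip_width'])
c=cam('wrist',s); e=s['ee_pos']
print('lid',rim(im,c,e,e[2]-.006,.062,w=100,k=3))
for X,z,D in(((.587,-.228),.065,.054),((.587,-.228),.065,.062),((.587,-.362),.055,.04),((.587,-.362),.055,.048),((.454,-.33),.085,.082),((.454,-.33),.085,.09)): print('can',rim(im,c,X,z,D,w=100,k=3))
```

```text
[ 0.53575087 -0.23065261  0.17703253] [ 0.04  -0.045  0.084  0.024  0.038  0.012] 0.20343615363339546
lid [(np.float64(316.5), np.float64(255.5), np.float64(1.02), array([ 0.5325, -0.2311])), (np.float64(316.5), np.float64(253.8), np.float64(1.0), array([ 0.5336, -0.2311]))]
can [(np.float64(314.5), np.float64(130.2), np.float64(0.98), array([ 0.5899, -0.2296])), (np.float64(312.8), np.float64(129.5), np.float64(1.03), array([ 0.5904, -0.2283]))]
can [(np.float64(315.2), np.float64(130.2), np.float64(0.98), array([ 0.5899, -0.2302])), (np.float64(318.5), np.float64(127.5), np.float64(0.97), array([ 0.592 , -0.2329]))]
can [(np.float64(469.8), np.float64(130.8), np.float64(1.03), array([ 0.5881, -0.3619])), (np.float64(467.5), np.float64(136.2), np.float64(1.01), array([ 0.5837, -0.3606]))]
can [(np.float64(470.8), np.float64(134.2), np.float64(0.98), array([ 0.5853, -0.3632])), (np.float64(468.2), np.float64(127.8), np.float64(0.97), array([ 0.5906, -0.3601]))]
can [(np.float64(408.2), np.float64(252.5), np.float64(0.96), array([ 0.4889, -0.3093])), (np.float64(414.8), np.float64(263.5), np.float64(1.03), array([ 0.4783, -0.316 ]))]
can [(np.float64(425.5), np.float64(282.8), np.float64(1.0), array([ 0.4591, -0.3272])), (np.float64(426.5), np.float64(284.5), np.float64(1.04), array([ 0.4574, -0.3283]))]
```

View pics/w6.png

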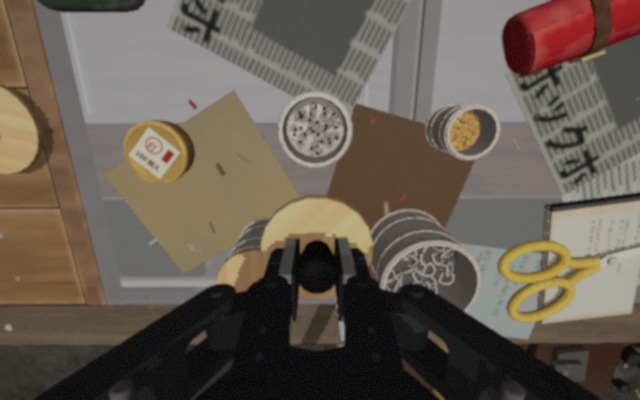

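Canister s rim is centred at (315,130), about (0.589, -0.230). The held lid disc is at (316,254). I'll go over and down to just above the rim.

{"fn": "jog_arm", "kwargs": {
  "series": [
    {"grip": 0.01,"delta_pos": [0.03,-0.001,0],"turn": [0,0,0]},
    {"grip": 0.01,"delta_pos": [0.025,0,-0.03],"turn": [0,0,0]},
    {"grip": 0.01,"delta_pos": [0,0,-0.03],"turn": [0,0,0]},
    {"grip": 0.01,"delta_pos": [0,0,-0.012],"turn": [0,0,0]},
    {"grip": 0.01,"delta_pos": [0,0,0],"turn": [0,0,0]},
    {"grip": 0.01,"delta_pos": [0,0,0],"turn": [0,0,0]}
  ]
}}

```text
t: 11.15
ee_pos: [0.5897, -0.2288, 0.1074]
tool_rot: [3.141, -0.001, 0.003]
contact_force: [0.9, 0.6, -0.3]
grip_width: 0.203
```

Run:
```python
from h import *
s,im=grab('wrist','w7.png'); print(s['ee_pos'],s['qd'].round(3),s['grip_width'])
c=cam('wrist',s); e=s['ee_pos']
print('lid',rim(im,c,e,e[2]-.006,.062,w=100,k=3))
for X,z,D in(((.588,-.229),.065,.054),((.588,-.229),.065,.062)): print('can',rim(im,c,X,z,D,w=100,k=3))
cv2.imwrite('pics/c7.png',cv2.resize(im[90:330,180:460],None,fx=2.4,fy=2.4))
```

```text
[ 0.58968966 -0.2287739   0.10737152] [-0.003 -0.002 -0.009  0.    -0.003 -0.001] 0.20257152611851215
lid [(np.float64(316.5), np.float64(254.5), np.float64(1.0), array([ 0.5871, -0.2292])), (np.float64(313.5), np.float64(233.8), np.float64(0.98), array([ 0.5993, -0.2276]))]
can [(np.float64(317.5), np.float64(207.5), np.float64(0.96), array([ 0.6013, -0.2299])), (np.float64(317.5), np.float64(214.5), np.float64(1.02), array([ 0.5965, -0.2299]))]
can [(np.float64(317.2), np.float64(221.2), np.float64(0.97), array([ 0.5919, -0.2297])), (np.float64(316.8), np.float64(223.5), np.float64(1.02), array([ 0.5903, -0.2295]))]
```

View pics/c7.png

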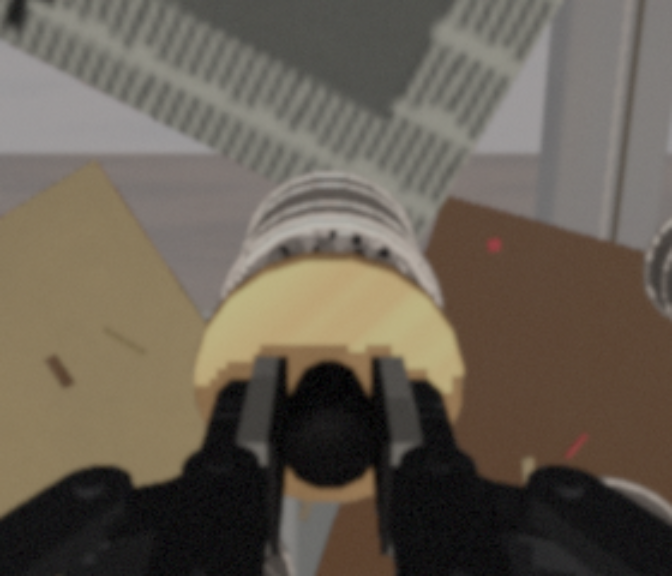

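The lid is directly above the can, with about 2 mm of x left to correct. Lowering it home and releasing.

{"fn": "jog_arm", "kwargs": {
  "series": [
    {"grip": 0.01,"delta_pos": [0.002,0,-0.01],"turn": [0,0,0]},
    {"grip": 0.01,"delta_pos": [0,0,-0.006],"turn": [0,0,0]},
    {"grip": 0.01,"delta_pos": [0,0,-0.005],"turn": [0,0,0]},
    {"grip": 0.01,"delta_pos": [0,0,-0.004],"turn": [0,0,0]},
    {"grip": 0.01,"delta_pos": [0,0,-0.002],"turn": [0,0,0]},
    {"grip": 0.01,"delta_pos": [0,0,-0.001],"turn": [0,0,0]},
    {"grip": 0.01,"delta_pos": [0,0,0],"turn": [0,0,0]},
    {"grip": 0.01,"delta_pos": [0,0,0],"turn": [0,0,0]}
  ]
}}

```text
t: 12.2
ee_pos: [0.5913, -0.2288, 0.079]
tool_rot: [3.141, -0.001, 0.001]
contact_force: [-1.7, 1.4, 5.3]
grip_width: 0.199
```

{"fn": "jog_arm", "kwargs": {
  "series": [
    {"grip": 0.04,"delta_pos": [0,0,0],"turn": [0,0,0]},
    {"grip": 0.05,"delta_pos": [0,0,0],"turn": [0,0,0]},
    {"grip": 0.05,"delta_pos": [0,0,0],"turn": [0,0,0]},
    {"grip": 0.05,"delta_pos": [0,0,0.03],"turn": [0,0,0]},
    {"grip": 0.05,"delta_pos": [0,0,0.05],"turn": [0,0,0]},
    {"grip": 0.05,"delta_pos": [-0.03,0,0.05],"turn": [0,0,0]},
    {"grip": 0.05,"delta_pos": [-0.05,0,0],"turn": [0,0,0]},
    {"grip": 0.05,"delta_pos": [0,0,0],"turn": [0,0,0]},
    {"grip": 0.05,"delta_pos": [0,0,0],"turn": [0,0,0]}
  ]
}}

```text
t: 13.32
ee_pos: [0.5117, -0.2289, 0.2079]
tool_rot: [3.141, -0.001, 0.001]
contact_force: [0.3, 0.5, -0.1]
grip_width: 0.585
```

Run:
```python
from h import *
s,im=grab('wrist','w8.png'); print(s['ee_pos'],s['qd'].round(3),s['grip_width'])
c=cam('wrist',s)
print('lid s',rim(im,c,(.589,-.23),.073,.062,w=80,k=3))
for X,z,D in(((.587,-.362),.055,.04),((.587,-.362),.055,.048),((.454,-.33),.085,.082),((.454,-.33),.085,.09)): print('can',rim(im,c,X,z,D,w=80,k=3))
```

```text
[ 0.51166607 -0.2289475   0.20793011] [ 0.009  0.023 -0.019 -0.002 -0.    -0.   ] 0.5853184754369982
lid s [(np.float64(315.8), np.float64(97.5), np.float64(1.02), array([ 0.5916, -0.2288])), (np.float64(316.2), np.float64(99.2), np.float64(0.98), array([ 0.5902, -0.2291]))]
can [(np.float64(464.2), np.float64(102.5), np.float64(0.99), array([ 0.5874, -0.3661])), (np.float64(458.8), np.float64(102.5), np.float64(1.03), array([ 0.5874, -0.3612]))]
can [(np.float64(460.8), np.float64(105.5), np.float64(0.99), array([ 0.5848, -0.3634])), (np.float64(459.5), np.float64(103.5), np.float64(0.98), array([ 0.5865, -0.3619]))]
can [(np.float64(422.2), np.float64(238.5), np.float64(1.03), array([ 0.4637, -0.33  ])), (np.float64(405.8), np.float64(224.2), np.float64(0.97), array([ 0.4784, -0.3132]))]
can [(np.float64(419.8), np.float64(243.8), np.float64(0.99), array([ 0.4581, -0.3284])), (np.float64(419.8), np.float64(236.2), np.float64(1.01), array([ 0.4661, -0.3275]))]
```

View pics/w8.png

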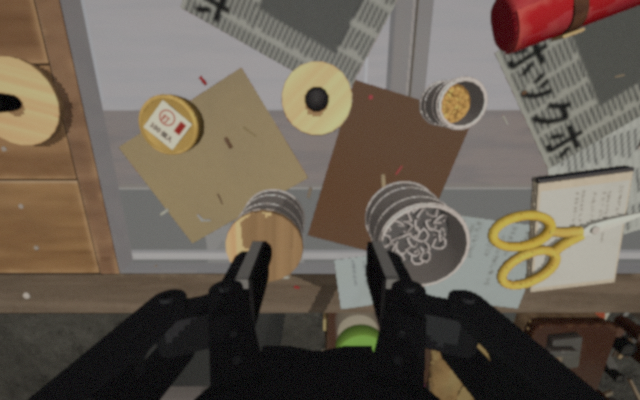

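Lid s is seated (disc centre 316,98, about (0.591, -0.229)). Next is lid l, keeping x low while I pass the press.

{"fn": "jog_arm", "kwargs": {
  "series": [
    {"grip": 0.05,"delta_pos": [-0.05,0.03,0],"turn": [0,0,0]},
    {"grip": 0.05,"delta_pos": [0,0.06,0],"turn": [0,0,0]},
    {"grip": 0.05,"delta_pos": [0,0.06,0],"turn": [0,0,0]},
    {"grip": 0.05,"delta_pos": [0,0.06,0],"turn": [0,0,0]},
    {"grip": 0.05,"delta_pos": [0,0.06,0],"turn": [0,0,0]},
    {"grip": 0.05,"delta_pos": [0.04,0.03,-0.02],"turn": [0,0,0]},
    {"grip": 0.05,"delta_pos": [0.045,0.018,-0.02],"turn": [0,0,0]},
    {"grip": 0.05,"delta_pos": [0.03,0,-0.02],"turn": [0,0,0]},
    {"grip": 0.05,"delta_pos": [0,0,0],"turn": [0,0,0]},
    {"grip": 0.05,"delta_pos": [0,0,0],"turn": [0,0,0]}
  ]
}}

```text
t: 14.62
ee_pos: [0.5761, 0.0894, 0.1475]
tool_rot: [3.141, -0.001, -0.002]
contact_force: [-0.1, -0.3, 0.3]
grip_width: 0.587
```

Run:
```python
from h import *
s,im=grab('wrist','w9.png'); print(s['ee_pos'])
c=cam('wrist',s); X=(.586,.088)
print(knob(im,c,X)); print(rim(im,c,X,.018,.09,w=100,k=3)); print(disc(im,c,X,.018,.09))
```

```text
[0.57606044 0.08944051 0.14753019]
(320.3, 180.1, 303.5, array([0.5867, 0.0858]))
[(np.float64(319.8), np.float64(173.5), np.float64(0.99), array([0.5896, 0.086 ])), (np.float64(320.2), np.float64(175.2), np.float64(1.01), array([0.588 , 0.0857]))]
(315.0, 168.5, array([1.28, 1.5 ]), array([0.5942, 0.0905]))
```

{"fn": "jog_arm", "kwargs": {
  "series": [
    {"grip": 0.05,"delta_pos": [0.0115,-0.0035,-0.03],"turn": [0,0,0]},
    {"grip": 0.05,"delta_pos": [0,0,-0.04],"turn": [0,0,0]},
    {"grip": 0.05,"delta_pos": [0,0,-0.035],"turn": [0,0,0]},
    {"grip": 0.05,"delta_pos": [0,0,-0.02],"turn": [0,0,0]},
    {"grip": 0.05,"delta_pos": [0,0,0],"turn": [0,0,0]},
    {"grip": 0.01,"delta_pos": [0,0,0],"turn": [0,0,0]},
    {"grip": 0.01,"delta_pos": [0,0,0],"turn": [0,0,0]},
    {"grip": 0.01,"delta_pos": [0,0,0],"turn": [0,0,0]},
    {"grip": 0.01,"delta_pos": [0,0,0],"turn": [0,0,0]}
  ]
}}

```text
t: 15.8
ee_pos: [0.5887, 0.0858, 0.0247]
tool_rot: [-3.141, 0.001, -0.005]
contact_force: [-2.2, -1.6, 6.6]
grip_width: 0.206
```

{"fn": "jog_arm", "kwargs": {
  "series": [
    {"grip": 0.01,"delta_pos": [0,0,0.05],"turn": [0,0,0]},
    {"grip": 0.01,"delta_pos": [0,0,0.06],"turn": [0,0,0]},
    {"grip": 0.01,"delta_pos": [-0.015,0,0.06],"turn": [0,0,0]},
    {"grip": 0.01,"delta_pos": [-0.055,-0.01,0],"turn": [0,0,0]},
    {"grip": 0.01,"delta_pos": [-0.055,-0.01,0],"turn": [0,0,0]},
    {"grip": 0.01,"delta_pos": [-0.015,-0.06,0],"turn": [0,0,0]},
    {"grip": 0.01,"delta_pos": [-0.015,-0.06,0],"turn": [0,0,0]},
    {"grip": 0.01,"delta_pos": [-0.015,-0.06,0],"turn": [0,0,0]},
    {"grip": 0.01,"delta_pos": [-0.015,-0.06,0],"turn": [0,0,0]},
    {"grip": 0.01,"delta_pos": [-0.015,-0.06,0],"turn": [0,0,0]}
  ]
}}

```text
t: 17.05
ee_pos: [0.387, -0.2361, 0.1934]
tool_rot: [3.141, -0.001, 0.002]
contact_force: [1.2, -0.9, -1.5]
grip_width: 0.204
```

{"fn": "jog_arm", "kwargs": {
  "series": [
    {"grip": 0.01,"delta_pos": [0,-0.05,0],"turn": [0,0,0]},
    {"grip": 0.01,"delta_pos": [0,-0.048,0],"turn": [0,0,0]},
    {"grip": 0.01,"delta_pos": [0,0,0],"turn": [0,0,0]},
    {"grip": 0.01,"delta_pos": [0,0,0],"turn": [0,0,0]},
    {"grip": 0.01,"delta_pos": [0,0,0],"turn": [0,0,0]}
  ]
}}

```text
t: 17.68
ee_pos: [0.3876, -0.331, 0.1929]
tool_rot: [-3.141, -0.001, 0.0]
contact_force: [0.8, -1.0, -0.5]
grip_width: 0.208
```

Run:
```python
from h import *
s,im=grab('wrist','w10.png'); print(s['ee_pos'],s['grip_width'])
c=cam('wrist',s); e=s['ee_pos']
print('lid',rim(im,c,e,e[2]-.007,.09,w=100,k=3))
for D in(.082,.09): print('can',rim(im,c,(.457,-.331),.085,D,w=100,k=3))
```

```text
[ 0.38764988 -0.33103072  0.19294531] 0.2076483163873729
lid [(np.float64(316.8), np.float64(253.5), np.float64(1.01), array([ 0.3851, -0.3317])), (np.float64(316.8), np.float64(255.8), np.float64(1.03), array([ 0.3837, -0.3317]))]
can [(np.float64(315.2), np.float64(111.8), np.float64(1.03), array([ 0.4563, -0.3302])), (np.float64(319.8), np.float64(111.8), np.float64(1.02), array([ 0.4563, -0.3339]))]
can [(np.float64(317.5), np.float64(108.2), np.float64(0.98), array([ 0.4591, -0.332 ])), (np.float64(318.5), np.float64(109.5), np.float64(0.99), array([ 0.4581, -0.3328]))]
```

View pics/w10.png

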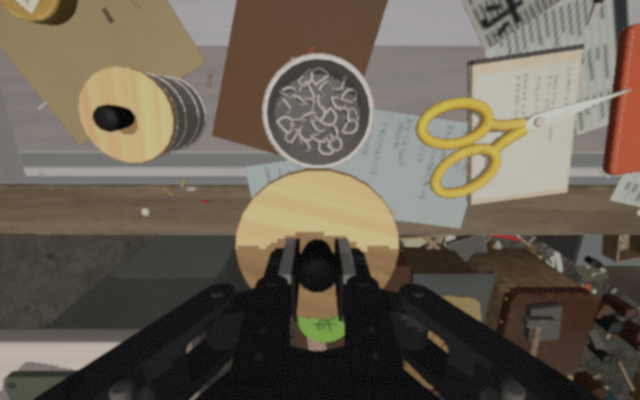

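Canister l rim is centred at (318,110), about (0.4575, -0.332). The held lid is at (0.386, -0.332), so dx is about 0.071.

{"fn": "jog_arm", "kwargs": {
  "series": [
    {"grip": 0.01,"delta_pos": [0.035,0,0],"turn": [0,0,0]},
    {"grip": 0.01,"delta_pos": [0.036,0,-0.01],"turn": [0,0,0]},
    {"grip": 0.01,"delta_pos": [0,0,-0.03],"turn": [0,0,0]},
    {"grip": 0.01,"delta_pos": [0,0,-0.025],"turn": [0,0,0]},
    {"grip": 0.01,"delta_pos": [0,0,-0.008],"turn": [0,0,0]},
    {"grip": 0.01,"delta_pos": [0,0,-0.007],"turn": [0,0,0]},
    {"grip": 0.01,"delta_pos": [0,0,-0.006],"turn": [0,0,0]},
    {"grip": 0.01,"delta_pos": [0,0,-0.004],"turn": [0,0,0]},
    {"grip": 0.01,"delta_pos": [0,0,0],"turn": [0,0,0]},
    {"grip": 0.01,"delta_pos": [0,0,0],"turn": [0,0,0]}
  ]
}}

```text
t: 18.98
ee_pos: [0.4589, -0.3325, 0.1032]
tool_rot: [3.141, -0.001, 0.001]
contact_force: [0.2, 0.6, -0.2]
grip_width: 0.206
```

{"fn": "jog_arm", "kwargs": {
  "series": [
    {"grip": 0.01,"delta_pos": [0,0,-0.002],"turn": [0,0,0]},
    {"grip": 0.01,"delta_pos": [0,0,-0.0015],"turn": [0,0,0]},
    {"grip": 0.01,"delta_pos": [0,0,-0.001],"turn": [0,0,0]},
    {"grip": 0.01,"delta_pos": [0,0,0],"turn": [0,0,0]},
    {"grip": 0.01,"delta_pos": [0,0,0],"turn": [0,0,0]}
  ]
}}

```text
t: 19.6
ee_pos: [0.4584, -0.3323, 0.0999]
tool_rot: [3.141, -0.001, -0.0]
contact_force: [-4.6, 2.8, 10.6]
grip_width: 0.207
```

{"fn": "jog_arm", "kwargs": {
  "series": [
    {"grip": 0.04,"delta_pos": [0,0,0],"turn": [0,0,0]},
    {"grip": 0.05,"delta_pos": [0,0,0],"turn": [0,0,0]},
    {"grip": 0.05,"delta_pos": [0,0,0],"turn": [0,0,0]},
    {"grip": 0.05,"delta_pos": [0,0,0.03],"turn": [0,0,0]},
    {"grip": 0.05,"delta_pos": [0,0,0.05],"turn": [0,0,0]},
    {"grip": 0.05,"delta_pos": [0,0,0.05],"turn": [0,0,0]},
    {"grip": 0.05,"delta_pos": [0,0.02,0.02],"turn": [0,0,0]},
    {"grip": 0.05,"delta_pos": [0,0,0],"turn": [0,0,0]},
    {"grip": 0.05,"delta_pos": [0,0,0],"turn": [0,0,0]}
  ]
}}

```text
t: 20.72
ee_pos: [0.4583, -0.3123, 0.2469]
tool_rot: [-3.141, 0.0, 0.003]
contact_force: [0.1, -1.2, -1.1]
grip_width: 0.589
```

Run:
```python
from h import *
s,im=grab('wrist','w11.png'); print(s['ee_pos'],s['grip_width'])
c=cam('wrist',s)
print('lid l',rim(im,c,(.458,-.332),.093,.09,w=80,k=3))
for D in(.04,.048): print('can',rim(im,c,(.587,-.362),.055,D,w=60,k=3))
```

```text
[ 0.45828177 -0.3122771   0.24694679] 0.5891431674236066
lid l [(np.float64(336.8), np.float64(182.5), np.float64(1.0), array([ 0.4568, -0.3329])), (np.float64(335.2), np.float64(180.8), np.float64(0.96), array([ 0.4585, -0.3312]))]
can [(np.float64(368.2), np.float64(44.8), np.float64(1.02), array([ 0.5882, -0.3637])), (np.float64(368.5), np.float64(47.2), np.float64(0.98), array([ 0.5861, -0.3641]))]
can [(np.float64(364.8), np.float64(45.5), np.float64(0.97), array([ 0.5876, -0.3604])), (np.float64(372.5), np.float64(47.2), np.float64(0.96), array([ 0.5861, -0.3681]))]
```

View pics/w11.png

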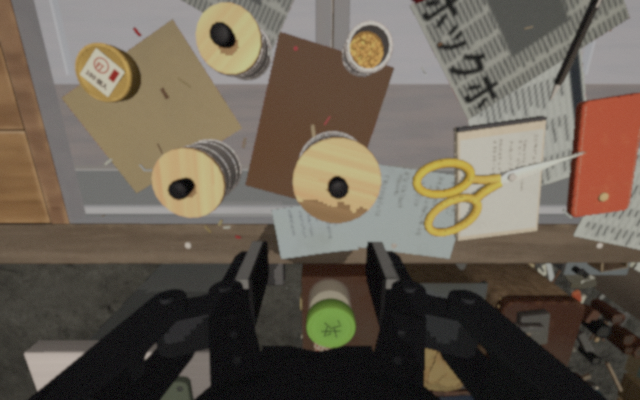

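Lids m, s and l are seated at (185,180), (231,40) and (337,181). Now the xs lid, travelling above the vice.

{"fn": "jog_arm", "kwargs": {
  "series": [
    {"grip": 0.05,"delta_pos": [-0.01,0.055,0],"turn": [0,0,0]},
    {"grip": 0.05,"delta_pos": [0,0.06,0],"turn": [0,0,0]},
    {"grip": 0.05,"delta_pos": [0,0.06,0],"turn": [0,0,0]},
    {"grip": 0.05,"delta_pos": [0,0.06,0],"turn": [0,0,0]},
    {"grip": 0.05,"delta_pos": [0,0.06,0],"turn": [0,0,0]},
    {"grip": 0.05,"delta_pos": [0,0.06,0],"turn": [0,0,0]},
    {"grip": 0.05,"delta_pos": [0,0.06,0],"turn": [0,0,0]},
    {"grip": 0.05,"delta_pos": [0.03,0.035,0],"turn": [0,0,0]},
    {"grip": 0.05,"delta_pos": [0.038,0.038,0],"turn": [0,0,0]},
    {"grip": 0.05,"delta_pos": [0.038,0.038,0],"turn": [0,0,0]}
  ]
}}

```text
t: 22.02
ee_pos: [0.5557, 0.2147, 0.2466]
tool_rot: [3.14, -0.001, -0.003]
contact_force: [0.6, 0.1, 0.6]
grip_width: 0.584
```

{"fn": "jog_arm", "kwargs": {
  "series": [
    {"grip": 0.05,"delta_pos": [0.042,0.038,0],"turn": [0,0,0]},
    {"grip": 0.05,"delta_pos": [0,0,-0.03],"turn": [0,0,0]},
    {"grip": 0.05,"delta_pos": [0,0,0],"turn": [0,0,0]},
    {"grip": 0.05,"delta_pos": [0,0,0],"turn": [0,0,0]},
    {"grip": 0.05,"delta_pos": [0,0,0],"turn": [0,0,0]}
  ]
}}

```text
t: 22.65
ee_pos: [0.597, 0.2514, 0.2197]
tool_rot: [-3.141, 0.002, -0.003]
contact_force: [-0.5, 0.8, 0.1]
grip_width: 0.584
```

Run:
```python
from h import *
s,im=grab('wrist','w12.png'); print(s['ee_pos'],s['joint_pos'].round(2))
c=cam('wrist',s); X=(.605,.255)
print(knob(im,c,X)); print(rim(im,c,X,.018,.048,w=60,k=4))
```

```text
[0.59703202 0.25138062 0.21971704] [ 0.38  0.44  1.4  -0.    1.29  1.95]
(314.4, 166.7, 154.0, array([0.6051, 0.2535]))
[(np.float64(314.2), np.float64(162.8), np.float64(0.98), array([0.607 , 0.2538])), (np.float64(315.5), np.float64(163.0), np.float64(0.96), array([0.6067, 0.2524]))]
```

View pics/w12.png

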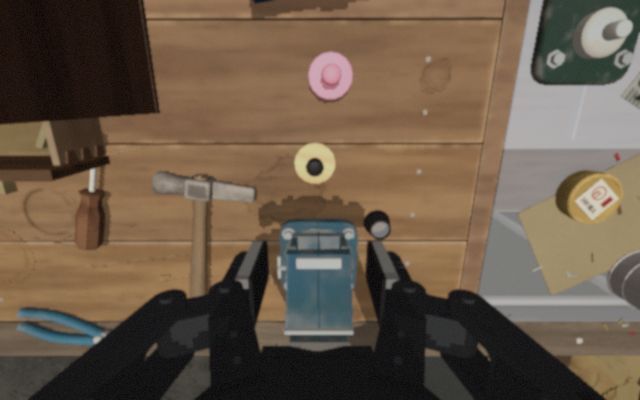

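The xs lid is at (315,163), natural beech; the pink look-alike is at (330,75). Target (0.606, 0.253). The vice stays about 55 mm nearer the base.

{"fn": "jog_arm", "kwargs": {
  "series": [
    {"grip": 0.05,"delta_pos": [0.009,0.002,-0.02],"turn": [0,0,0]},
    {"grip": 0.05,"delta_pos": [0,0,-0.05],"turn": [0,0,0]},
    {"grip": 0.05,"delta_pos": [0,0,-0.05],"turn": [0,0,0]},
    {"grip": 0.05,"delta_pos": [0,0,0],"turn": [0,0,0]},
    {"grip": 0.05,"delta_pos": [0,0,0],"turn": [0,0,0]}
  ]
}}

```text
t: 23.32
ee_pos: [0.607, 0.2541, 0.0996]
tool_rot: [-3.141, 0.001, -0.004]
contact_force: [0.7, -0.3, 0.8]
grip_width: 0.585
```

Run:
```python
from h import *
s,im=grab('wrist','w13.png'); print(s['ee_pos'])
c=cam('wrist',s); X=(.606,.253)
print(knob(im,c,X)); print(rim(im,c,X,.018,.048,w=80,k=3))
```

```text
[0.60695263 0.25414104 0.0996393 ]
(317.0, 213.9, 514.0, array([0.6044, 0.2535]))
[(np.float64(316.8), np.float64(204.5), np.float64(0.96), array([0.6073, 0.2535])), (np.float64(316.8), np.float64(206.5), np.float64(0.99), array([0.6057, 0.2535]))]
```

{"fn": "jog_arm", "kwargs": {
  "series": [
    {"grip": 0.05,"delta_pos": [-0.001,0,-0.03],"turn": [0,0,0]},
    {"grip": 0.05,"delta_pos": [0,0,-0.03],"turn": [0,0,0]},
    {"grip": 0.05,"delta_pos": [0,0,-0.017],"turn": [0,0,0]},
    {"grip": 0.05,"delta_pos": [0,0,0],"turn": [0,0,0]},
    {"grip": 0.01,"delta_pos": [0,0,0],"turn": [0,0,0]},
    {"grip": 0.01,"delta_pos": [0,0,0],"turn": [0,0,0]},
    {"grip": 0.01,"delta_pos": [0,0,0],"turn": [0,0,0]},
    {"grip": 0.01,"delta_pos": [0,0,0],"turn": [0,0,0]}
  ]
}}

```text
t: 24.38
ee_pos: [0.6058, 0.2541, 0.023]
tool_rot: [-3.141, 0.001, -0.005]
contact_force: [-0.9, -0.1, 7.1]
grip_width: 0.207
```

{"fn": "jog_arm", "kwargs": {
  "series": [
    {"grip": 0.01,"delta_pos": [0,0,0.05],"turn": [0,0,0]},
    {"grip": 0.01,"delta_pos": [0,0,0.06],"turn": [0,0,0]},
    {"grip": 0.01,"delta_pos": [0,0,0.06],"turn": [0,0,0]},
    {"grip": 0.01,"delta_pos": [0,0,0.06],"turn": [0,0,0]},
    {"grip": 0.01,"delta_pos": [-0.04,-0.04,0],"turn": [0,0,0]},
    {"grip": 0.01,"delta_pos": [-0.04,-0.04,0],"turn": [0,0,0]},
    {"grip": 0.01,"delta_pos": [-0.04,-0.04,0],"turn": [0,0,0]},
    {"grip": 0.01,"delta_pos": [-0.04,-0.04,0],"turn": [0,0,0]},
    {"grip": 0.01,"delta_pos": [0,-0.06,0],"turn": [0,0,0]},
    {"grip": 0.01,"delta_pos": [0,-0.06,0],"turn": [0,0,0]}
  ]
}}

```text
t: 25.62
ee_pos: [0.444, -0.0276, 0.2519]
tool_rot: [3.141, 0.001, 0.003]
contact_force: [1.5, 0.9, -0.2]
grip_width: 0.207
```

{"fn": "jog_arm", "kwargs": {
  "series": [
    {"grip": 0.01,"delta_pos": [0,-0.06,0],"turn": [0,0,0]},
    {"grip": 0.01,"delta_pos": [0,-0.06,0],"turn": [0,0,0]},
    {"grip": 0.01,"delta_pos": [0,-0.06,0],"turn": [0,0,0]},
    {"grip": 0.01,"delta_pos": [0.03,-0.05,0],"turn": [0,0,0]},
    {"grip": 0.01,"delta_pos": [0.03,-0.05,-0.02],"turn": [0,0,0]},
    {"grip": 0.01,"delta_pos": [0.03,-0.05,-0.02],"turn": [0,0,0]},
    {"grip": 0.01,"delta_pos": [0,-0.007,-0.035],"turn": [0,0,0]},
    {"grip": 0.01,"delta_pos": [0,0,0],"turn": [0,0,0]},
    {"grip": 0.01,"delta_pos": [0,0,0],"turn": [0,0,0]},
    {"grip": 0.01,"delta_pos": [0,0,0],"turn": [0,0,0]}
  ]
}}

```text
t: 26.88
ee_pos: [0.5354, -0.363, 0.1787]
tool_rot: [3.139, 0.0, 0.005]
contact_force: [-0.3, 0.2, -0.1]
grip_width: 0.207
```

Run:
```python
from h import *
s,im=grab('wrist','w14.png'); print(s['ee_pos'],s['grip_width'])
c=cam('wrist',s); e=s['ee_pos']
print('lid',rim(im,c,e,e[2]-.005,.048,w=100,k=3))
for D in(.04,.048): print('can',rim(im,c,(.587,-.363),.055,D,w=80,k=3))
for p in((316,130),(318,132)): print(p,onplane(c,*p,.055))
```

```text
[ 0.53538896 -0.36301113  0.17865188] 0.2068972576157177
lid [(np.float64(317.2), np.float64(251.8), np.float64(0.98), array([ 0.5349, -0.3638])), (np.float64(317.8), np.float64(253.5), np.float64(1.0), array([ 0.5339, -0.3642]))]
can [(np.float64(317.5), np.float64(132.2), np.float64(0.99), array([ 0.5871, -0.3644])), (np.float64(319.8), np.float64(136.2), np.float64(1.02), array([ 0.5837, -0.3665]))]
can [(np.float64(318.2), np.float64(132.2), np.float64(1.0), array([ 0.5871, -0.365 ])), (np.float64(322.2), np.float64(129.8), np.float64(0.98), array([ 0.5891, -0.3684]))]
(316, 130) [ 0.58892292 -0.36314558  0.055     ]
(318, 132) [ 0.58724158 -0.36486316  0.055     ]
```

View pics/w14.png

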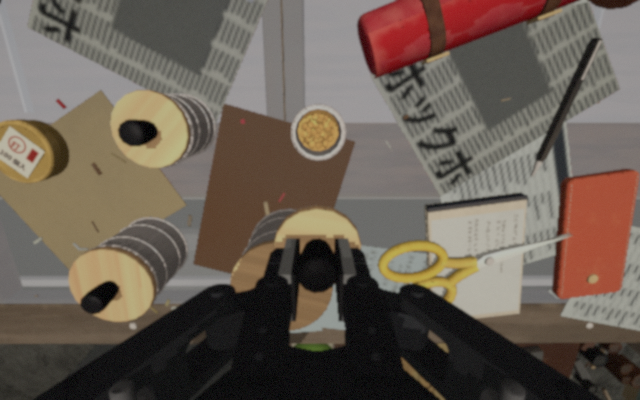

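Canister xs rim is at (318,132), which is (0.587, -0.365). The held lid is at (0.5345, -0.364).

{"fn": "jog_arm", "kwargs": {
  "series": [
    {"grip": 0.01,"delta_pos": [0.03,-0.0005,0],"turn": [0,0,0]},
    {"grip": 0.01,"delta_pos": [0.0225,0,-0.02],"turn": [0,0,0]},
    {"grip": 0.01,"delta_pos": [0,0,-0.03],"turn": [0,0,0]},
    {"grip": 0.01,"delta_pos": [0,0,-0.03],"turn": [0,0,0]},
    {"grip": 0.01,"delta_pos": [0,0,-0.01],"turn": [0,0,0]},
    {"grip": 0.01,"delta_pos": [0,0,-0.007],"turn": [0,0,0]},
    {"grip": 0.01,"delta_pos": [0,0,-0.006],"turn": [0,0,0]},
    {"grip": 0.01,"delta_pos": [0,0,-0.004],"turn": [0,0,0]},
    {"grip": 0.01,"delta_pos": [0,0,0],"turn": [0,0,0]},
    {"grip": 0.01,"delta_pos": [0,0,0],"turn": [0,0,0]}
  ]
}}

```text
t: 28.18
ee_pos: [0.5874, -0.3639, 0.0697]
tool_rot: [3.141, -0.001, 0.001]
contact_force: [0.3, 0.1, 0.4]
grip_width: 0.213
```

{"fn": "jog_arm", "kwargs": {
  "series": [
    {"grip": 0.01,"delta_pos": [0,0,-0.0015],"turn": [0,0,0]},
    {"grip": 0.01,"delta_pos": [0,0,-0.001],"turn": [0,0,0]},
    {"grip": 0.01,"delta_pos": [0,0,0],"turn": [0,0,0]},
    {"grip": 0.01,"delta_pos": [0,0,0],"turn": [0,0,0]}
  ]
}}

```text
t: 28.68
ee_pos: [0.5875, -0.364, 0.0682]
tool_rot: [3.141, -0.001, 0.002]
contact_force: [-1.1, -0.1, 5.2]
grip_width: 0.203
```

Seated, with about 5 N of contact. I'll release, rise, and back off for a final look.

{"fn": "jog_arm", "kwargs": {
  "series": [
    {"grip": 0.04,"delta_pos": [0,0,0],"turn": [0,0,0]},
    {"grip": 0.05,"delta_pos": [0,0,0],"turn": [0,0,0]},
    {"grip": 0.05,"delta_pos": [0,0,0],"turn": [0,0,0]},
    {"grip": 0.05,"delta_pos": [0,0,0.03],"turn": [0,0,0]},
    {"grip": 0.05,"delta_pos": [0,0,0.05],"turn": [0,0,0]},
    {"grip": 0.05,"delta_pos": [-0.02,0.02,0.05],"turn": [0,0,0]},
    {"grip": 0.05,"delta_pos": [-0.03,0.03,0.04],"turn": [0,0,0]},
    {"grip": 0.05,"delta_pos": [-0.015,0.03,0.04],"turn": [0,0,0]},
    {"grip": 0.05,"delta_pos": [0,0,0],"turn": [0,0,0]},
    {"grip": 0.05,"delta_pos": [0,0,0],"turn": [0,0,0]}
  ]
}}

```text
t: 29.92
ee_pos: [0.5221, -0.2838, 0.2762]
tool_rot: [3.142, -0.001, -0.001]
contact_force: [0.1, -0.5, 0.9]
grip_width: 0.584
```

Run:
```python
from h import *
s,im=grab('wrist','w15.png'); print(s['ee_pos'],s['grip_width'])
c=cam('wrist',s)
for n,X,z,D in(('xs',(.5875,-.364),.063,.048),('s',(.590,-.229),.073,.062),('m',(.452,-.178),.083,.076),('l',(.457,-.332),.093,.09)): print(n,rim(im,c,X,z,D,w=60,k=4))
sd=optics.grab_frame('side')[130:240,290:430]
a=cv2.resize(im[0:300,60:560],(800,480)); b=cv2.resize(sd,None,fx=5,fy=5,interpolation=cv2.INTER_CUBIC)
cv2.imwrite('pics/w15b.png',a); cv2.imwrite('pics/s15.png',b)
```

```text
[ 0.52213291 -0.28382888  0.2761746 ] 0.5840534012725594
xs [(np.float64(388.8), np.float64(111.8), np.float64(1.02), array([ 0.5875, -0.3653])), (np.float64(387.0), np.float64(111.5), np.float64(0.97), array([ 0.5877, -0.3633]))]
s []
m [(np.float64(240.2), np.float64(252.5), np.float64(1.0), array([ 0.4219, -0.1909])), (np.float64(241.0), np.float64(251.0), np.float64(0.97), array([ 0.424, -0.192]))]
l [(np.float64(359.2), np.float64(230.8), np.float64(1.0), array([ 0.4554, -0.3338])), (np.float64(369.5), np.float64(284.5), np.float64(1.02), array([ 0.3836, -0.3494]))]
```

View pics/w15b.png

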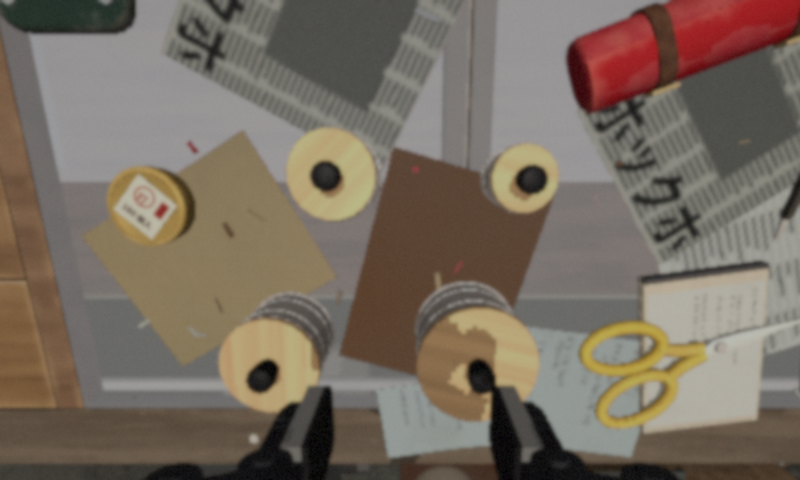

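View pics/s15.png

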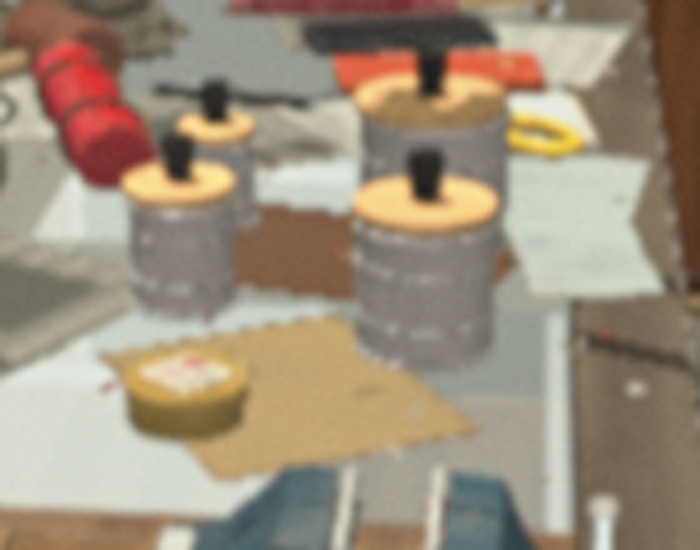

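Both views show all four lids flat on their cans. In the wrist view the lids are s (331,174), xs (525,178), m (275,362) and l (478,364). In the side view the discs lie level on the rims.

```bash
python3 -c "
from plant import robot; print(robot.job_done())"
```

```text
the job is handed in; nothing more can be done
None
```

I put all four lids (m, s, l, then xs) on the canisters of their own size, and handed the job in at about 30 s of the 112 s. `job_done` gives no verdict, so these are my own last checks:

- **Seating:** The s, l and xs lids met 5–11 N of upward force at the height expected for fully home. For the m lid I took no force reading at the bottom.
- **Level:** The final wrist and side views show every disc flat on its rim and every canister upright.
- **Positions:** The last wrist measurements put the xs and l lids within about 2–3 mm of their measured canister axes. The automatic circle fit failed for the s lid and gave a false hit for the m lid in that last picture. Just after release both had measured within about 2 mm of their axes.
- **Calibration:** The wrist and top cameras differed by up to about 7 mm on canister positions. I used the close wrist readings.
- **Bystanders:** I never touched the wax tin, the loupe or the pink look-alike, and the arm stayed clear of the press and the vice. The final pictures show the wax tin in place but don't cover the loupe, which I last saw in place just before gripping the xs lid.

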